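# Slide the locked plate carriage into the reader

## Task

Bring the microplate into the reader: with closed fingertips press the black locking button on the carriage down, keep it held down while you push the carriage along its rail all the way to the end stop under the white reading head, then let go so that the button springs up and locks the carriage there. The plate stays seated in its nest throughout, and the other things on and around the reader are left where they stand.

Things in the scene. Friction and masses are not known exactly. Their poses are not given: they have to be found in the camera images.
- reader: compact microplate reader lying flat on the bench and fixed there: a grey bed 240 mm (its x) by 460 mm (its y), 12 mm thick. Origin: centre of the bed's underside, on the table; z up. The carriage slides along the reader's own +y axis, towards and under the white reading head (230 mm wide in x, from 50 to 210 mm along +y, top 122 mm above the table, tunnel roof 75 mm).
- carriage (a joint): travel of the aluminium carriage along the reader's +y in m: 0 parked at the -y end (every run starts here), 0.130 against its end stop under the head. Sliding friction about 2 N. It is locked, by a toothed rack every 13 mm and at the end stop, unless the button is held down by more than 4 mm.
- button (a joint): how far the locking button is pressed, in m: 0 up, 0.007 fully down against a solid stop. A spring pushes it up: about 3 N at the top, 6 N fully down. It rides on the carriage. More than 0.004 frees the carriage; let go while between lock positions it stays caught half down at 0.004.
- button_top (a point): centre of the top face of the locking button (moves with it): a black ribbed rectangular key, 44 mm in the reader's x by 34 mm in its y, on a grey block at the carriage's -y end; 66 mm above the table when up. The grey block's own top lies 10 mm below the raised key.
- ledge (a point): middle of the top edge of the upright grey thumb ledge, on the face towards the button: a wall 56 mm wide (reader's x), 7 mm thick, its top 84 mm above the table (18 mm above the raised button). Its face stands 19 mm to the +y side of the button's centre, square to the sliding direction; it is part of the carriage and can be pushed towards +y by a finger that is on the button.
- nest (a point): centre of the nest floor on the carriage, 40 mm above the table and 85 mm to the +y side of the button's centre: a shallow frame with 8 mm high walls that holds the microplate.
- plate_mid (a point): centre of the loose white 24-well microplate, 128 mm (reader's x) by 86 mm by 14.4 mm high, lying in the nest (7.2 mm above the nest floor). It is to ride along in the nest and not be lifted.
- tube_rack_mid (a point): blue tube rack 60 x 100 mm, 35 mm high (48 mm with the tubes fixed in it); centre, half-way up. A bystander, loose, not part of the job.
- timer_mid (a point): white bench timer, 60 x 60 x 22 mm; centre, half-way up. A bystander, loose, not part of the job.
- tip_box_mid (a point): box of pipette tips with a blue lid, 85 x 120 mm, 62 mm high; centre, half-way up. A bystander, loose, not part of the job.
- reagent_bottle_mid (a point): amber bottle, 56 mm across, 120 mm high; centre, half-way up. A bystander, loose, not part of the job.
- buffer_jar_mid (a point): white jar, 60 mm across, 70 mm high; centre, half-way up. A bystander, loose, not part of the job.
- beaker_mid (a point): glass beaker, 64 mm across, 75 mm high; centre, half-way up. A bystander, loose, not part of the job.
- spin_tube_mid (a point): white capped flat-bottomed tube standing upright, 32 mm across, 68 mm high, on the strip of the bed beside the rail, robot side; centre, half-way up. A bystander, loose, not part of the job.
Not all that is in view belongs to the job. What is shaped like the part that bears plate_mid but orange or purple is not meant.

How it is judged:
By the outcome, as a careful person would: the job done as asked, in the order asked, and still so for the second after the job is handed in, with the robot touching nothing.
It also fails if it takes over 40 s, if anything falls off the work surface, if the arm or the gripper's body presses on something with over 40 N, if the wrist force passes 120 N, or if a joint passes its speed limit or range.

## Robot

A 6-joint arm with a two-finger parallel gripper is mounted at the origin on the work surface. World frame = base frame: x ahead of the robot, y to its left, z up, the work surface at z = 0. Lengths are in m, angles in rad, forces in N, time in s.
With the tool pointing down it reaches from about 0.25 to 0.85 m from the base axis. Payload 12.5 kg.
Tool frame: the origin (TCP) lies on the front face of the gripper's body, between the roots of the fingers; the fingertips stand 84 mm ahead of it and the grasp point (between the pads) lies 65 mm ahead of it; x points along the fingers, y is the direction in which the jaws open and shut, and the axes are right-handed (so a half turn about x gives the same grasp; the last joint's range is limited). The gripper opens to 93 mm and grips with 3 to 60 N. Pads are 15 mm wide; open, the fingers measure 128 mm over their backs; the gripper's body (75 mm by 188 mm) begins 65 mm behind the grasp point.
Start: joints at [1.136, 0.351, 1.652, -0, 1.139, -0.085], TCP at [0.188, 0.517, 0.303] pointing down, gripper open.
Joint ranges: [-2.75, 2.75], [-0.79, 2.1], [0.01, 2.65], [-1.57, 4.71], [0.07, 3.14], [-2.87, 2.87]. Speed limits (rad/s): [2.22, 2.22, 2.79, 3.14, 3.14, 3.14].

## Interface

Orientations are given as a unit quaternion [x, y, z, w].
In Python, from plant import move_pose, line_to, set_joints, move_gripper, wait, solve_ik, read_camera, Unreachable, hand_in, recognise, pinpoint, read_time, read_joints, read_joint_vel, read_effort, read_eef_pos, read_orientation, read_ft_force, read_moment, read_opening gives the robot as it stands. Calls block until the motion is done:
- move_pose(position, orientation): joint-space move of the TCP to a pose.
- line_to(position, orientation=None, feed=0.15, threshold=None): straight line of the TCP; orientation=None keeps the orientation; feed is the mean speed in m/s. With threshold (N) it stops when the force on the tool has changed by that much, and returns True; else False.
- set_joints(angles): joint-space move.
- move_gripper(opening, strength=None): finger opening in m; strength is the grip in N (None keeps the last); returns when the fingers have stopped.
- wait(seconds).
- solve_ik(position, orientation): joint angles nearest the present ones, or None.
- read_camera(name): name is "scene" or "top"; returns a dict with "image" (400x640x3 uint8, blue, green, red), "fx", "fy", "cx", "cy" (pixels), "distortion" ([k1, k2, p1, p2, k3] as OpenCV has them; the pictures are not rectified), "R" (3x3) and "t" (3): a world point X has camera coordinates R X + t. Camera axes: x right, y down, z forward; pixel columns grow to the right and rows downward; lengths in m; the calibration is good to about 2 mm. A picture is of the moment at which its call begins. There is no depth.
A pose or a line that the arm cannot do raises Unreachable and nothing moves.
- hand_in(): hands the job in, once; it reports no verdict.
Trained networks look in a picture, given as the dict that the camera call returned (one of the last four; its "shot" number tells which), for a name from the list of things; names that differ only in an ending like _2 or _b are one class to them, and where a whole thing is asked for, a point or a joint stands for the part that bears it (a point fixed in the world has none). Each returns a list of dicts, best first, with "score" (0 to 1); they miss things now and then, are a little off and sometimes report something else, mostly with a low value. They report only what shows in the picture. A call takes as long as a camera call. They do not tell look-alikes from the thing itself.
- recognise(thing, picture): "box" ([centre column, centre row, width, height] in pixels, round what is visible of it).
- pinpoint(thing, picture): "centre" ([column, row] in pixels: a listed point, or the origin of a listed thing).
Readings, each from a call of its own:
- read_time(): time.
- read_joints(): joint angles.
- read_joint_vel(): joint speeds.
- read_effort(): joint torques, N m.
- read_eef_pos(): TCP position.
- read_orientation(): TCP orientation.
- read_ft_force(): force on the tool from outside, world axes, zero at the start.
- read_moment(): the same for the moment, N m.
- read_opening(): finger opening in m.
Only numpy, scipy, OpenCV 4.12 (cv2) and the standard library are available. Lean on these libraries where they do the work, as an engineer would, in place of code of your own. Each camera call takes 0.05 s, during which the arm holds its last target. There are 200 camera calls.

## Working session

There is one attempt and no reset: what is moved stays moved. The work goes in short steps, each a Python script; the robot and the scene stay as the last script left them, time stands still between calls to the robot, and variables do not carry over. Pictures are saved under pics/ and viewed, about 8 in all and at most 12, crops included, and the job is handed in when it is done.

```bash
mkdir -p pics
cat > h.py <<'E'
from plant import *
import numpy as np, cv2
def ray(p,uv):
    K=np.array([[p['fx'],0,p['cx']],[0,p['fy'],p['cy']],[0,0,1]]);D=np.array(p['distortion'])
    n=cv2.undistortPoints(np.array([[uv]],float),K,D)[0,0]
    R=np.array(p['R']);t=np.array(p['t']);return -R.T@t,R.T@np.array([n[0],n[1],1])
def atz(p,uv,z):
    c,d=ray(p,uv);return c+d*(z-c[2])/d[2]
def proj(p,X):
    K=np.array([[p['fx'],0,p['cx']],[0,p['fy'],p['cy']],[0,0,1]]);D=np.array(p['distortion'])
    return cv2.projectPoints(np.atleast_2d(np.array(X,float)),cv2.Rodrigues(np.array(p['R']))[0],np.array(p['t'],float),K,D)[0][:,0]
def tri(p,a,q,b):
    c1,d1=ray(p,a);c2,d2=ray(q,b)
    s=np.linalg.lstsq(np.c_[d1,-d2],c2-c1,rcond=None)[0]
    x=c1+s[0]*d1;y=c2+s[1]*d2;return (x+y)/2,np.linalg.norm(x-y)
E
python3 - <<'E'
from h import *
S=read_camera("scene");T=read_camera("top")
cv2.imwrite("pics/s1.png",S['image']);cv2.imwrite("pics/t1.png",T['image'])
Z=dict(reader=0,button_top=.066,ledge=.084,nest=.04,plate_mid=.0472,spin_tube_mid=.046,tube_rack_mid=.02,timer_mid=.011,tip_box_mid=.031,reagent_bottle_mid=.06,buffer_jar_mid=.035,beaker_mid=.0375)
for n,z in Z.items():
    for nm,p in(("S",S),("T",T)):
        print(n,nm,[(round(r['score'],2),np.round(r['centre']).tolist(),np.round(atz(p,r['centre'],z)[:2],3).tolist()) for r in pinpoint(n,p)[:3]])
print(read_time(),read_orientation())
E
```

```text
reader S [(0.77, [326.0, 228.0], [0.501, -0.007]), (0.57, [293.0, 247.0], [0.587, -0.074])]
reader T [(0.72, [300.0, 213.0], [0.507, -0.009])]
button_top S [(0.44, [275.0, 193.0], [0.471, -0.153])]
button_top T [(0.63, [357.0, 222.0], [0.459, -0.149]), (0.18, [324.0, 214.0], [0.486, -0.07]), (0.17, [198.0, 181.0], [0.598, 0.244])]
ledge S [(0.78, [284.0, 186.0], [0.46, -0.131])]
ledge T [(0.62, [350.0, 219.0], [0.465, -0.133])]
nest S [(0.67, [305.0, 205.0], [0.472, -0.073])]
nest T []
plate_mid S [(0.92, [215.0, 313.0], [0.836, -0.162]), (0.82, [152.0, 210.0], [0.59, -0.443]), (0.59, [265.0, 151.0], [0.26, -0.252])]
plate_mid T [(0.83, [412.0, 321.0], [0.21, -0.26]), (0.76, [471.0, 182.0], [0.543, -0.461]), (0.75, [355.0, 104.0], [0.788, -0.18])]
spin_tube_mid S [(0.49, [303.0, 178.0], [0.366, -0.103])]
spin_tube_mid T [(0.55, [337.0, 256.0], [0.381, -0.094])]
tube_rack_mid S [(0.43, [244.0, 247.0], [0.634, -0.182])]
tube_rack_mid T [(0.94, [196.0, 181.0], [0.612, 0.261])]
timer_mid S [(0.82, [246.0, 176.0], [0.353, -0.285])]
timer_mid T [(0.84, [406.0, 261.0], [0.356, -0.272])]
tip_box_mid S [(0.69, [243.0, 251.0], [0.656, -0.175])]
tip_box_mid T [(0.62, [357.0, 159.0], [0.634, -0.171])]
reagent_bottle_mid S [(0.81, [292.0, 250.0], [0.65, -0.056])]
reagent_bottle_mid T [(0.87, [315.0, 157.0], [0.639, -0.059])]
buffer_jar_mid S [(0.82, [339.0, 282.0], [0.694, 0.06])]
buffer_jar_mid T [(0.56, [270.0, 150.0], [0.679, 0.057]), (0.24, [407.0, 261.0], [0.353, -0.268])]
beaker_mid S [(0.64, [218.0, 193.0], [0.475, -0.316]), (0.34, [430.0, 276.0], [0.635, 0.252])]
beaker_mid T [(0.76, [419.0, 214.0], [0.47, -0.315])]
1.3 [ 0.12303315  0.69630447 -0.12302627  0.69633861]
```

View pics/s1.png

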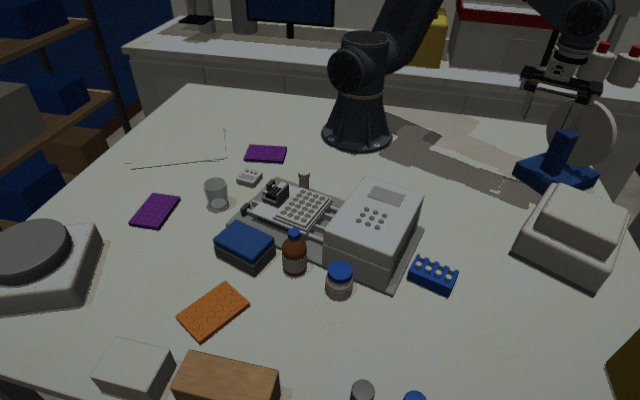

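View pics/t1.png

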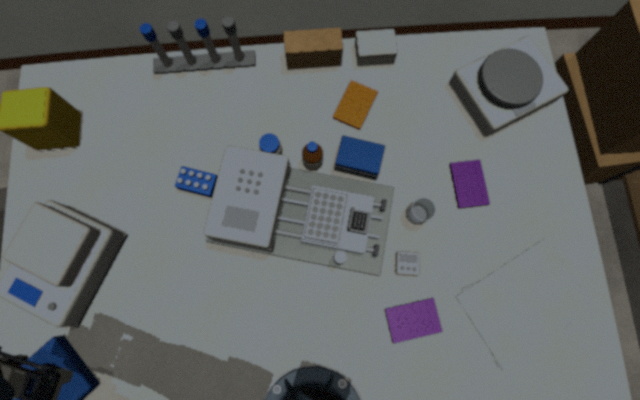

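The images show the reader near the centre, with the head at about (248,197) in the top view. The white plate is at (325,215) and the black key at (358,221), next to clamp-like knobs at (380,205) and (375,250). The spin tube is at (340,257). The look-alike plates are orange (355,104) and purple (412,321) and (470,183), and all of them lie on the bench. The target is the black key on the carriage beside the white plate. I'll check it in a crop and fit the reader axis.

Run:
```python
from h import *
T=read_camera("top");S=read_camera("scene")
c=np.hstack([cv2.resize(T['image'][140:290,200:410],(630,450),interpolation=cv2.INTER_CUBIC)])
c=cv2.convertScaleAbs(c,alpha=1.5)
cv2.imwrite("pics/t2.png",c)
c2=cv2.convertScaleAbs(cv2.resize(S['image'][160:240,225:345],(780,520),interpolation=cv2.INTER_CUBIC),alpha=1.7)
cv2.imwrite("pics/s2.png",c2)
for n in("button_top","ledge"):
    a=pinpoint(n,S);b=pinpoint(n,T)
    if a and b: print(n,a[0]['centre'],b[0]['centre'],tri(S,a[0]['centre'],T,b[0]['centre']))
```

```text
button_top [273.2, 192.8] [359.7, 221.3] (array([ 0.46168639, -0.15939035,  0.05673126]), np.float64(0.003233589951137346))
ledge [280.7, 184.3] [349.0, 218.6] (array([ 0.46496407, -0.13301894,  0.09204377]), np.float64(0.009220437483624699))
```

View pics/t2.png

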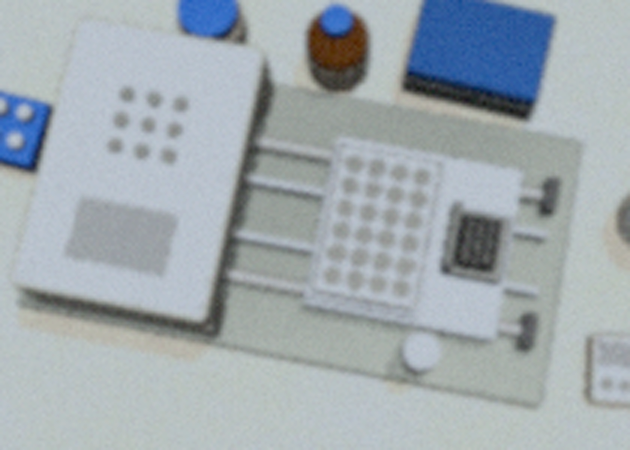

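View pics/s2.png

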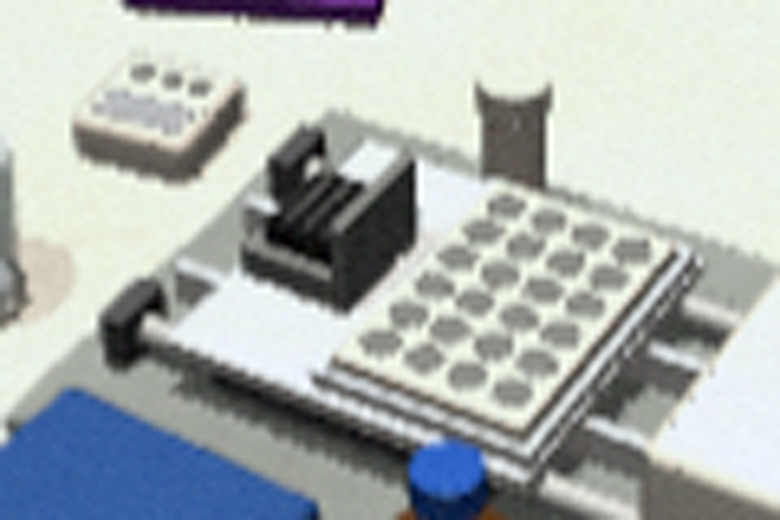

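The close crop confirms the target: black ribbed key at (359,220) in the top view, with the ledge on its plate side. I'll fit the reader pose from the corner pixels.

Run:
```python
from h import *
from scipy.optimize import least_squares
T=read_camera("top");S=read_camera("scene")
px=np.array([[581,140],[541,405],[82,20],[265,52],[213,325],[17,290],[478,241]])/3+[200,140]
L=np.array([[.12,-.23,.012],[-.12,-.23,.012],[.115,.21,.122],[.115,.05,.122],[-.115,.05,.122],[-.115,.21,.122]])
# scene pixels: head +x,-y... key centre
def W(v,L):
    c,s=np.cos(v[2]),np.sin(v[2]);L=np.atleast_2d(L);return np.c_[v[0]+c*L[:,0]-s*L[:,1],v[1]+s*L[:,0]+c*L[:,1],L[:,2]]
f=lambda v:np.r_[(proj(T,np.r_[W(v,L),W(v,[v[4],v[3],.066])])-px).ravel()]
r=least_squares(f,[.505,-.008,-.15,-.145,0.]);print(r.x,np.round(r.fun,1))
v=r.x
print("button",W(v,[v[4],v[3],.066]), "plate local", )
for n,z in(("button_top",.066),("ledge",.084),("nest",.04)):
    for p in(S,T):
        for q in pinpoint(n,p)[:1]:
            d=atz(p,q['centre'],z)[:2]-v[:2];c,s=np.cos(v[2]),np.sin(v[2])
            print(n,np.round([c*d[0]+s*d[1],-s*d[0]+c*d[1]],4),q['score'])
print("S button predicted",proj(S,W(v,[v[4],v[3],.066])))
np.save("v.npy",v)
```

```text
[ 4.99800083e-01 -1.47897619e-02 -2.60530806e-01 -1.46227946e-01
  1.88172177e-05] [ 1.5 -0.6  2.2  0.6 -1.5 -0.9  1.1 -0.8 -0.7  0.8 -2.3  0.3  0.   0. ]
button [[ 0.4621509  -0.15608786  0.066     ]] plate local
button_top [ 0.0013 -0.14  ] 0.51
button_top [-0.0018 -0.1444] 0.58
ledge [-0.006  -0.1258] 0.9
ledge [-0.0026 -0.125 ] 0.69
nest [ 0.0009 -0.0634] 0.95
S button predicted [[274.76574088 190.42887119]]
```

Run:
```python
from h import *
T=read_camera("top")
for a,b,z in(((581,140),(275,88),.012),((541,405),(225,346),.012),((535,290),(238,237),.03),((265,52),(82,20),.122),((213,325),(17,290),.122),((581,140),(541,405),.012),((265,52),(213,325),.122)):
    A,B=[atz(T,np.array(q)/3+[200,140],z) for q in(a,b)]
    d=B-A;print(np.round(d[:2],3),np.linalg.norm(d),np.degrees(np.arctan2(-d[0],d[1])))
o=read_orientation();from scipy.spatial.transform import Rotation as Ro
print(Ro.from_quat(o).as_matrix())
v=np.load("v.npy")
for th in(v[2],):
  c,s=np.cos(th),np.sin(th)
  for yj in(1,-1):
    M=np.c_[[0,0,-1],[yj*c,yj*s,0],np.cross([0,0,-1],[yj*c,yj*s,0])]
    q=Ro.from_matrix(M).as_quat()
    for z in(.25,.15):
      for y in(-.145,-.0):
        P=[v[0]-s*y,v[1]+c*y,z];print(yj,P,np.round(q,4),solve_ik(P,q))
```

```text
[0.071 0.269] 0.27794265705887944 -14.74940751947236
[0.072 0.264] 0.2738359619822341 -15.28166227944591
[0.067 0.249] 0.25804561126842446 -14.99004952448785
[0.04  0.148] 0.15354884825284826 -15.187434559768349
[0.04  0.151] 0.1561113620649561 -14.678372696623603
[-0.229  0.063] 0.23711865418843062 74.62471194220899
[-0.219  0.055] 0.22535264528974566 75.98843473939777
[[ 1.08835810e-05  3.42683857e-01  9.39450783e-01]
 [ 8.19998978e-06  9.39450783e-01 -3.42683857e-01]
 [-1.00000000e+00  1.14331143e-05  7.41458459e-06]]
1 [np.float64(0.46244902790741843), np.float64(-0.15489650227599058), 0.25] [ 0.5607  0.4308 -0.5607  0.4308] [-4.18693698e-01  3.05312661e-01  1.86316644e+00 -4.44089210e-16
  9.73113555e-01 -1.58162893e-01]
1 [np.float64(0.4998000826690374), np.float64(-0.01478976186642094), 0.25] [ 0.5607  0.4308 -0.5607  0.4308] [-1.22713784e-01  3.26390405e-01  1.83271355e+00 -4.44089210e-16
  9.82488695e-01  1.37817022e-01]
1 [np.float64(0.46244902790741843), np.float64(-0.15489650227599058), 0.15] [ 0.5607  0.4308 -0.5607  0.4308] [-4.18693698e-01  4.67609265e-01  1.93204562e+00 -4.44089210e-16
  7.41937771e-01 -1.58162893e-01]
1 [np.float64(0.4998000826690374), np.float64(-0.01478976186642094), 0.15] [ 0.5607  0.4308 -0.5607  0.4308] [-1.22713784e-01  4.84721391e-01  1.90068808e+00 -4.44089210e-16
  7.56183179e-01  1.37817022e-01]
-1 [np.float64(0.46244902790741843), np.float64(-0.15489650227599058), 0.25] [-0.4308  0.5607  0.4308  0.5607] None
-1 [np.float64(0.4998000826690374), np.float64(-0.01478976186642094), 0.25] [-0.4308  0.5607  0.4308  0.5607] None
-1 [np.float64(0.46244902790741843), np.float64(-0.15489650227599058), 0.15] [-0.4308  0.5607  0.4308  0.5607] None
-1 [np.float64(0.4998000826690374), np.float64(-0.01478976186642094), 0.15] [-0.4308  0.5607  0.4308  0.5607] None
```

The reader axis is consistently at -15°, and the button is at about (0.462, -0.156). I'll approach with fingers closed and the jaw axis along reader x, then check from close by.

```bash
cat >> h.py <<'E'
from scipy.spatial.transform import Rotation as Ro
v=np.load("v.npy");C,Sn=np.cos(v[2]),np.sin(v[2])
Q=Ro.from_matrix(np.c_[[0,0,-1],[C,Sn,0],np.cross([0,0,-1],[C,Sn,0])]).as_quat()
def P(y,tip,x=0): return [v[0]+C*x-Sn*y,v[1]+Sn*x+C*y,tip+.084]
def loc():
    e=np.array(read_eef_pos());d=e[:2]-v[:2];return np.round([C*d[0]+Sn*d[1],-Sn*d[0]+C*d[1],e[2]-.084],4)
def lf():
    f=np.array(read_ft_force());return np.round([C*f[0]+Sn*f[1],-Sn*f[0]+C*f[1],f[2]],1)
E
python3 - <<'E'
from h import *
move_gripper(0.0,20)
move_pose(P(-.147,.2),Q)
line_to(P(-.147,.088),Q,feed=.15)
print(loc(),lf(),read_opening(),read_time())
S=read_camera("scene");T=read_camera("top")
a=cv2.resize(S['image'][110:230,225:345],(560,560),interpolation=cv2.INTER_CUBIC)
cv2.imwrite("pics/c3.png",cv2.convertScaleAbs(a,alpha=1.7))
E
```

```text
[ 0.0004 -0.147   0.0887] [ 0.3  0.  -1. ] 0.0005901401983089289 6.975
```

View pics/c3.png

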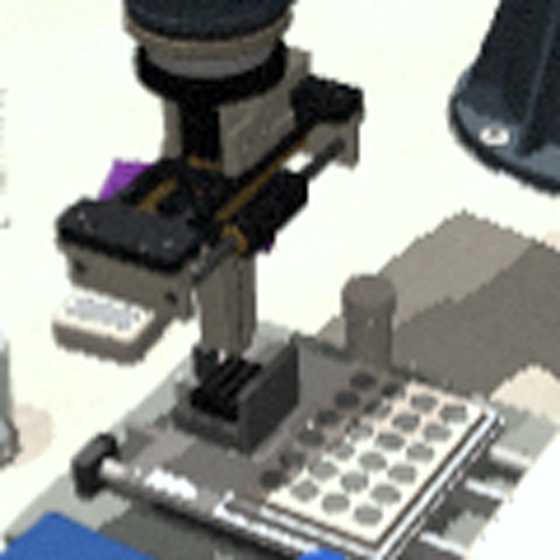

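The closed fingertips stand right over the key, at about (225,350) in the crop, with the ledge clear at (275,380). Next I'll press down, watching height and force.

Run:
```python
from h import *
f0=lf();print(f0)
print(line_to(P(-.146,.060),feed=.03,threshold=2.5),loc(),lf()-f0)
z=loc()[2]
for i in range(12):
    z-=.001; line_to(P(-.146,z),feed=.03); F=lf()-f0; print(loc(),F)
    if F[2]>14: break
print(read_time())
```

```text
[ 0.3 -1.1  0.3]
True [-1.000e-04 -1.462e-01  6.380e-02] [-0.2  0.1  3.3]
[ 0.     -0.1461  0.0628] [-1.8 -0.4  4. ]
[ 0.     -0.1461  0.0618] [-1.8 -1.3  4.9]
[ 0.     -0.146   0.0608] [-1.1 -0.6  4.6]
[ 0.     -0.146   0.0599] [-1.4 -1.5  5.6]
[ 1.00e-04 -1.46e-01  5.93e-02] [-3.9 -0.4 11.6]
[ 0.0002 -0.1461  0.0591] [-8.7  0.  24. ]
9.325
```

The button is fully down, with the stop at 0.059 as expected. Now I'll ease the pressure slightly and push.

Run:
```python
from h import *
zc=.0586
line_to(P(-.146,zc),feed=.02);print(loc(),lf())
y=-.146
for y in np.arange(-.136,.03,.01):
    h=line_to(P(y,zc),feed=.05,threshold=12);F=lf();print(loc(),F,h)
    if h or F[1]<-12 or F[2]>35 or F[2]<6: break
print(read_time())
T=read_camera("top");S=read_camera("scene")
a=cv2.resize(T['image'][140:290,200:410],(560,400),interpolation=cv2.INTER_CUBIC)
b=cv2.resize(S['image'][110:300,225:435],(442,400),interpolation=cv2.INTER_CUBIC)
cv2.imwrite("pics/c4.png",cv2.convertScaleAbs(cv2.resize(np.hstack([a,b]),(800,320)),alpha=1.6))
```

```text
[ 1.00e-04 -1.46e-01  5.93e-02] [-4.7 -1.4 14.7]
[ 0.0002 -0.1356  0.0593] [-3.5  2.1 13.8] False
[ 0.0003 -0.1256  0.0593] [-3.5  2.6 14. ] False
[ 0.0004 -0.1155  0.0593] [-2.4  1.7 12.8] False
[ 0.0005 -0.1055  0.0593] [-1.6  2.1 13.1] False
[ 0.0006 -0.0955  0.0593] [-0.7  1.7 12.2] False
[ 0.0007 -0.0855  0.0593] [-0.3  2.3 10.8] False
[ 0.0008 -0.0755  0.0593] [ 0.3  2.5 10.1] False
[ 0.0009 -0.0655  0.0593] [0.7 1.8 9.3] False
[ 0.001  -0.0555  0.0593] [0.8 1.3 9.1] False
[ 0.0011 -0.0455  0.0593] [1.5 1.8 9.1] False
[ 0.0011 -0.0355  0.0594] [2.5 1.9 7.9] False
[ 0.0012 -0.0254  0.0594] [2.3 1.7 6.6] False
[ 0.0011 -0.0156  0.0593] [2.6 0.8 8.1] False
[ 0.0008 -0.0059  0.0593] [ 1.2 -1.6 10. ] False
[ 0.0009 -0.0045  0.0594] [  0.8 -14.3   6.3] True
14.6833
```

View pics/c4.png

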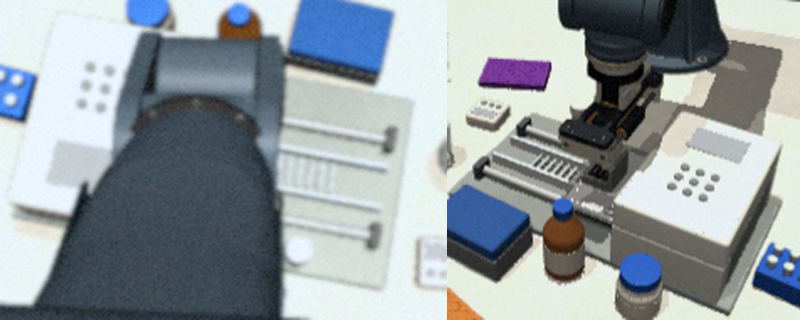

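The finger met the ledge hard at local y = -0.0045. That is the expected end-stop position (0.130 travel), and the key is still at full depth. The picture shows the carriage under the head and the bystanders unmoved. I'll lift straight up so the lock engages while the finger still rests against the ledge.

Run:
```python
from h import *
line_to(P(-.003,.0584),feed=.02);print(loc(),lf())
for z in(.061,.063,.065,.067,.07):
    line_to(P(-.0035,z),feed=.03);print(loc(),lf())
line_to(P(-.006,.075),feed=.05);print(loc(),lf())
line_to(P(-.01,.2),feed=.15)
move_pose(P(-.30,.25,-.1),Q);wait(.3);print(read_time())
T=read_camera("top");S=read_camera("scene")
for n,z in(("button_top",.066),("ledge",.084),("nest",.04),("plate_mid",.0472),("spin_tube_mid",.046),("tube_rack_mid",.02),("timer_mid",.011),("tip_box_mid",.031),("reagent_bottle_mid",.06),("buffer_jar_mid",.035),("beaker_mid",.0375)):
    for nm,p in(("S",S),("T",T)):
        for q in pinpoint(n,p)[:1]:
            X=atz(p,q['centre'],z)[:2];d=X-v[:2]
            print(n,nm,round(q['score'],2),np.round(X,3),"local",np.round([C*d[0]+Sn*d[1],-Sn*d[0]+C*d[1]],4))
a=cv2.resize(T['image'][140:290,200:410],(560,400),interpolation=cv2.INTER_CUBIC)
b=cv2.resize(S['image'][140:300,225:393],(420,400),interpolation=cv2.INTER_CUBIC)
cv2.imwrite("pics/c5.png",cv2.convertScaleAbs(cv2.resize(np.hstack([a,b]),(800,327)),alpha=1.6))
```

```text
[ 0.0007 -0.0044  0.0593] [ -0.2 -19.1  14.5]
[ 0.0005 -0.0046  0.0614] [  1.  -13.1   7.6]
[ 0.0002 -0.0045  0.063 ] [  1.3 -12.7   3. ]
[-0.     -0.0045  0.0647] [  1.1 -12.3   2. ]
[-0.0002 -0.0045  0.0665] [  1.1 -10.6  -1.4]
[-0.0007 -0.0044  0.0693] [ -0.1 -11.2  -1.2]
[ 0.0001 -0.0059  0.0751] [ 0.   0.1 -0.5]
19.0083
button_top S 0.53 [ 0.503 -0.03 ] local [ 0.0069 -0.0136]
button_top T 0.55 [ 0.497 -0.034] local [ 0.0026 -0.0193]
ledge S 0.79 [ 0.5   -0.021] local [ 0.0022 -0.0059]
ledge T 0.64 [ 0.503 -0.006] local [0.0005 0.009 ]
plate_mid S 0.98 [ 0.268 -0.247] local [-0.164  -0.2841]
plate_mid T 0.87 [0.518 0.05 ] local [0.0014 0.0672]
spin_tube_mid S 0.63 [ 0.371 -0.099] local [-0.1027 -0.1143]
spin_tube_mid T 0.49 [ 0.381 -0.096] local [-0.0935 -0.109 ]
tube_rack_mid S 0.8 [0.62  0.256] local [0.0461 0.2924]
tube_rack_mid T 0.94 [0.611 0.251] local [0.0386 0.2856]
timer_mid S 0.89 [ 0.372 -0.278] local [-0.0557 -0.287 ]
timer_mid T 0.69 [ 0.355 -0.279] local [-0.0724 -0.2923]
tip_box_mid S 0.94 [ 0.644 -0.178] local [ 0.1811 -0.1211]
tip_box_mid T 0.97 [ 0.638 -0.176] local [ 0.1752 -0.1203]
reagent_bottle_mid S 0.66 [ 0.647 -0.058] local [ 0.1535 -0.0034]
reagent_bottle_mid T 0.64 [ 0.383 -0.097] local [-0.0917 -0.1091]
buffer_jar_mid S 0.87 [0.693 0.054] local [0.1687 0.1166]
buffer_jar_mid T 0.57 [0.684 0.059] local [0.1594 0.1186]
beaker_mid T 0.97 [ 0.47  -0.312] local [ 0.0472 -0.2945]
```

View pics/c5.png

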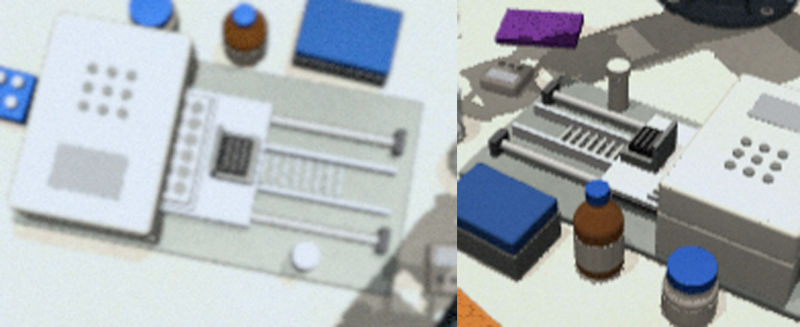

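The carriage stands under the head with the plate seated. The key's spring force followed the fingertip up to about 0.066, so it rose fully and did not catch at 0.062. The bystanders haven't moved.

```bash
python3 -c "
from h import *
hand_in();print(read_time())"
```

```text
the job is handed in; nothing more can be done
the job is handed in; nothing more can be done
```

The carriage is at its end stop under the reading head with the button up and locked, and I handed the job in at about 19 s. I pressed the key down to its stop with closed fingertips, held it down for the whole push, then lifted straight up.

**End stop:** The fingers pushed against the ledge with up to 19 N without it moving, at the position that matches the full 0.130 m of travel. The camera put the button at reader y of about -0.014 to -0.019 m; I expected -0.016 m.

**Lock:** The key still pushed back with about 2 N at 65 mm height and lost contact near 66 mm. It therefore sprang fully up and was not caught half down at 62 mm.

**Plate and bystanders:** The last picture shows the plate lying square in its nest, half under the head. The bystanders are where they were, to within the measuring error.

**Checks that disagreed:**
- The scene camera's best plate match was a purple look-alike.
- The top camera mistook the spin tube for the bottle.
- The top camera put the ledge about 6 mm off where the contact showed it to be.
- The scene camera did not find the beaker in the last check; the top camera did, where it was before.

I judged none of these a problem, because the pictures and contact forces agreed with each other.

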